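# Put the tried-on sunglasses back in their display trays

## Task

Customers have left four folded pairs of sunglasses on the kiosk counter. Put each pair back in the empty front place of the tray whose display pair has the same frame style: gently, not dropped, lenses up, flat on the tray floor, centred in the place and lying straight along it. Leave the small bottle of lens cleaner standing and the mint tin where it is.

Things in the scene. Friction and masses are not known exactly. Their poses are not given: they have to be found in the camera images.
- pair_round: Loose folded sunglasses, black, lenses up: two round lenses 50 mm across joined by two thin bridge bars. 136 mm along its y, 50 along its x (brow to +x), 27 high, 35 g. Origin: underside, below the frame's middle, z up. Grip from above across the bridge, closing along x: fingers do not fit the nose notch and meet it at x = +15 and -12 mm; the front is there 14 to 27 mm up, temples below.
- pair_square: Loose folded sunglasses, black, lenses up: two big thick near-square lens frames, each 60 wide and 44 deep. 146 mm along its y, 44 along its x (brow to +x), 27 high, 35 g. Origin: underside, below the frame's middle, z up. Grip from above across the bridge, closing along x: fingers do not fit the nose notch and meet it at x = +22 and -22 mm; the front is there 14 to 27 mm up, temples below.
- pair_shield: Loose folded sunglasses, black, lenses up: one continuous curved band-like lens, narrowing to the ends. 150 mm along its y, 41 along its x (brow to +x), 27 high, 35 g. Origin: underside, below the frame's middle, z up. Grip from above across the bridge, closing along x: fingers do not fit the nose notch and meet it at x = +20 and -21 mm; the front is there 14 to 27 mm up, temples below.
- pair_slim: Loose folded sunglasses, black, lenses up: two narrow low rectangular lenses, each 58 wide and only 30 deep. 136 mm along its y, 30 along its x (brow to +x), 27 high, 35 g. Origin: underside, below the frame's middle, z up. Grip from above across the bridge, closing along x: fingers do not fit the nose notch and meet it at x = +15 and -15 mm; the front is there 14 to 27 mm up, temples below.
- tray_round: White fixed tray, 146 mm (x) by 176 (y), two places. The far one (centre x = +75 mm) holds a fixed display pair like pair_round: two round lenses, top 31 mm up, near edge 50 mm or more from the origin. Origin: on the counter under the middle of the empty near place, whose floor is 4 mm up, 66 (x) by 170 mm (y), in a rim 10 mm high.
- tray_square: White fixed tray, 146 mm (x) by 176 (y), two places. The far one (centre x = +75 mm) holds a fixed display pair like pair_square: two big square lenses, top 31 mm up, near edge 50 mm or more from the origin. Origin: on the counter under the middle of the empty near place, whose floor is 4 mm up, 66 (x) by 170 mm (y), in a rim 10 mm high.
- tray_shield: White fixed tray, 146 mm (x) by 176 (y), two places. The far one (centre x = +75 mm) holds a fixed display pair like pair_shield: one band-like lens, top 31 mm up, near edge 50 mm or more from the origin. Origin: on the counter under the middle of the empty near place, whose floor is 4 mm up, 66 (x) by 170 mm (y), in a rim 10 mm high.
- tray_slim: White fixed tray, 146 mm (x) by 176 (y), two places. The far one (centre x = +75 mm) holds a fixed display pair like pair_slim: two low narrow lenses, top 31 mm up, near edge 50 mm or more from the origin. Origin: on the counter under the middle of the empty near place, whose floor is 4 mm up, 66 (x) by 170 mm (y), in a rim 10 mm high.
- cleaner: Small green bottle of lens cleaner standing among the loose pairs, 30 mm across, 60 mm high, loose, a bystander. Origin: centre of its underside, z up along the bottle.
- mint_tin: Round bare-metal mint tin lying flat among the loose pairs, 39 mm across, 16 mm high, loose, a bystander. Origin: centre of its underside.
Mind the look-alikes: they are no part of the job. Leave any orange look-alike of the pair_shield alone. Leave any red look-alike of the pair_square alone.

How it is judged:
By the outcome, as a careful person would: the job done as asked, in the order asked, and still so for the second after the job is handed in, with the robot touching nothing.
It also fails if it takes over 99 s, if anything falls off the work surface, if the arm or the gripper's body presses on something with over 40 N, if the wrist force passes 120 N, or if a joint passes its speed limit or range.

## Robot

A 6-joint arm with a two-finger parallel gripper is mounted at the origin on the work surface. World frame = base frame: x ahead of the robot, y to its left, z up, the work surface at z = 0. Lengths are in m, angles in rad, forces in N, time in s.
With the tool pointing down it reaches from about 0.3 to 0.775 m from the base axis. Payload 14.6 kg.
Tool frame: the origin (TCP) lies at the very end of the fingers, on their centre line; the grasp point (between the pads) lies 19 mm behind it; z points along the fingers, y is the line along which they close (so a half turn about z gives the same grasp; the last joint's range is limited). The gripper opens to 94 mm and grips with 3 to 60 N. Pads are 16 mm wide; open, the fingers measure 119 mm over their backs; the gripper's body (75 mm by 177 mm) begins 78 mm behind the grasp point.
Start: joints at [1.178, 0.3, 1.521, -0, 1.321, -0.067], TCP at [0.176, 0.521, 0.205] pointing down, gripper open.
Joint ranges: [-3.03, 3.03], [-0.79, 2.21], [0.23, 2.52], [-1.04, 4.18], [0, 3.07], [-2.55, 2.55]. Speed limits (rad/s): [2.22, 2.22, 2.57, 3.14, 3.14, 3.14].

## Interface

Orientations are given as [roll, pitch, yaw] about the fixed x, y, z axes, in that order (R = Rz(yaw) Ry(pitch) Rx(roll)).
In Python, from station import ctrl gives the robot as it stands.
- The arm moves only by the tool carry_out, never from a script. Its argument "motion" is text: rows parted by semicolons, each of 7 numbers parted by spaces: the shift along the world's x, y, z in m, then the turn, a rotation vector about the world's x, y, z in degrees, then the closure in counts, from 0 (fully open) to 255 (shut). In form: dx dy dz wx wy wz hand; .... A call has 1 to 20 rows; each row shifts and turns the commanded pose from where the row before left it; what a row does not reach is not made up. A row lasts 1/12 s, in which the tool goes at most 41.7 mm and 7.16 degrees, less where a joint would pass 70% of its speed; a pose out of reach is approached as far as the arm can. A call is refused whole if a number of a shift passes 0.0417 or a number of a turn 7.16, either way. A call with a gripper value outside its range is refused whole. The fingers move at their own pace and stop on an object; "grip_force" is the grip in N (left out, the last holds). Time passes only in rows, so rows that do not move let the fingers close. It gives the time, the measured TCP pose, the force, the opening and the grip force at its end, in the units of the state.
- ctrl.get_obs(): the state, without advancing time (a new reading comes with each control period).
- ctrl.camera(name): name is "side" or "top"; returns a dict with "pixels" (400x640x3 uint8, red, green, blue), "range_z" (400x640 float32, m along the optical axis (not along the pixel's ray), 0 where there is no reading), "K" (3x3 intrinsics, pixels), "position" and "attitude" of the camera in the world. Camera axes: x right, y up, looking along -z (the intrinsics and any distortion apply to the point x, -y, -z); pixel columns grow to the right and rows downward; lengths in m; the calibration is good to about 2 mm. A picture is of the moment at which its call begins.
- ctrl.hand_in(): hands the job in; it is judged then, once.
The state is a dict: "time_s": time; "qpos": joint angles; "joint_vel": joint speeds; "tau": joint torques, N m; "ee_pos": TCP position; "eef_rot": TCP orientation; "force": force on the tool from outside, world axes, zero at the start; "moment": the same for the moment, N m; "grip_width": finger opening in m; "grip_force": force on a finger pad.
Only numpy, scipy, OpenCV 4.12 (cv2) and the standard library are available. Lean on these libraries where they do the work, as an engineer would, in place of code of your own. Each camera call takes 0.05 s, during which the arm holds its last target. There are 200 camera calls.

## Working session

There is one attempt and no reset: what is moved stays moved. The work goes in short steps, Python scripts to look and compute and a tool call to move; the robot and the scene stay as the last step left them, time stands still between calls to the robot, and variables do not carry over. Pictures are saved under pics/ and viewed, at most 14 in all, crops included, and the job is handed in when it is done.

Besides the shell and the picture viewer there is one more tool, called after "Call:" by a JSON object that holds its "op" and its "data", one argument or row to a line. carry_out: Moves the arm, as the interface text tells. Its arguments: {"type":"object","properties":{"motion":{"type":"string"},"grip_force":{"type":"number"}},"required":["motion"]}

```bash
ls; mkdir -p pics; cat > h.py <<'E'
import numpy as np, cv2
from scipy.spatial.transform import Rotation as R
from station import ctrl
def cam(n):
    c=ctrl.camera(n); np.savez('/tmp/'+n+'.npz',**{k:np.array(v) for k,v in c.items()}); return c
def att(c):
    a=np.array(c['attitude']); return a if a.shape==(3,3) else R.from_euler('xyz',a).as_matrix()
def cloud(c):
    K=np.array(c['K']);z=np.array(c['range_z']);v,u=np.mgrid[:400,:640]
    p=np.stack([(u-K[0,2])/K[0,0]*z,-(v-K[1,2])/K[1,1]*z,-z],-1)
    return p@att(c).T+np.array(c['position'])
def save(n,im): cv2.imwrite('pics/'+n,cv2.cvtColor(im,cv2.COLOR_RGB2BGR))
E
python3 - <<'E'
from h import *
for n in('top','side'):
    c=cam(n); save(n+'0.png',c['pixels']); print(n,c['K'],c['position'],c['attitude'],[k for k in c])
print(ctrl.get_obs())
E
```

```text
pics
top [[444.67455365   0.         319.78625226]
 [  0.         444.67455365 206.13488893]
 [  0.           0.           1.        ]] [0.23856931 0.01257365 1.12573665] [ 0.16913206  0.00878353 -1.57110113] ['pixels', 'range_z', 'K', 'position', 'attitude']
side [[379.52490338   0.         315.79921714]
 [  0.         379.52490338 195.05639381]
 [  0.           0.           1.        ]] [-0.08524598 -0.48956577  0.50927144] [ 1.00983047 -0.01580338 -0.84212673] ['pixels', 'range_z', 'K', 'position', 'attitude']
{'time_s': 0.1, 'qpos': array([ 1.17839721e+00,  3.00406433e-01,  1.52149778e+00, -2.64034637e-07,
        1.32070559e+00, -6.66225564e-02]), 'joint_vel': array([ 0.00084292, -0.00126255, -0.00159826, -0.00036696,  0.00022931,
       -0.00035954]), 'tau': array([-5.05024018e-04, -5.32645833e+01, -3.53282225e+01,  7.08885561e-02,
        2.35523534e-02, -9.07132085e-05]), 'ee_pos': array([0.17595151, 0.52085473, 0.20495704]), 'eef_rot': array([-3.14057775e+00, -6.74595676e-05,  2.81581613e+00]), 'force': array([-0.16516917,  0.11065569,  0.07947265]), 'moment': array([-0.02577209, -0.01300339, -0.02602224]), 'grip_force': 0.0, 'grip_width': 0.09413470513752986}
```

View pics/top0.png

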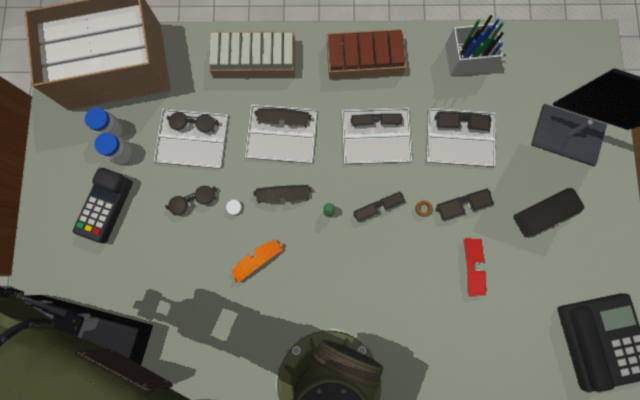

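View pics/side0.png

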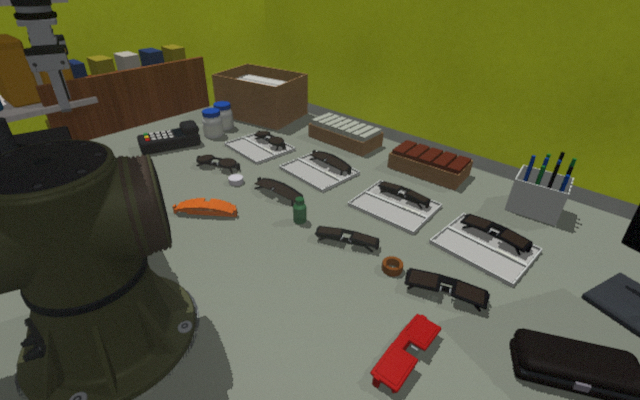

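The top view shows loose black pairs at round (192,200), shield (284,194), slim (379,207) and square (465,204). Look-alikes are the orange shield (258,261), the red square (475,267) and the black case (549,212). The tin is at (234,207), the bottle at (329,210) and a ring at (424,208). The display pairs sit in the trays at (192,122), (284,117), (376,120) and (462,121). I'll take the four loose black pairs and check them in one close crop.

```bash
python3 - <<'E'
from h import *
c=dict(np.load('/tmp/top.npz')); P=cloud(c); im=c['pixels']
a=cv2.resize(im[95:225,150:345],None,fx=4,fy=4,interpolation=cv2.INTER_CUBIC)[:,:780]
b=cv2.resize(im[95:225,320:515],None,fx=4,fy=4,interpolation=cv2.INTER_CUBIC)[:,:780]
save('cl.png',a); save('cr.png',b)
boxes=dict(round=(160,180,222,220),shield=(248,178,320,210),slim=(350,188,409,225),square=(434,184,498,224),
 dround=(160,108,226,137),dshield=(250,105,318,130),dslim=(344,110,410,131),dsquare=(430,107,495,135))
for n,(x0,y0,x1,y1) in boxes.items():
    Q=P[y0:y1,x0:x1].reshape(-1,3);I=im[y0:y1,x0:x1].reshape(-1,3).astype(int)
    for nm,m in (('h',(Q[:,2]>.015)&(Q[:,2]<.045)),('dark',(I.max(1)<75)&(Q[:,2]>.012))):
        r=cv2.minAreaRect(Q[m,:2].astype(np.float32)*1000); print(n,nm,m.sum(),np.round(r[0],1),np.round(r[1],1),round(r[2],1),np.round(Q[m].mean(0)*1000,1), np.percentile(Q[m,2],98).round(4))
# trays: white pixels
hsv=cv2.cvtColor(im,cv2.COLOR_RGB2HSV)
for n,(x0,y0,x1,y1) in dict(round=(148,100,236,172),shield=(240,98,324,168),slim=(335,100,418,170),square=(420,100,503,172)).items():
    w=(hsv[y0:y1,x0:x1,2]>165)&(hsv[y0:y1,x0:x1,1]<30); w=w.astype(np.uint8)
    k,l,s,_=cv2.connectedComponentsWithStats(w)
    i=1+s[1:,4].argmax(); Q=P[y0:y1,x0:x1][w>0]
    Q=Q[(Q[:,2]<.02)]
    r=cv2.minAreaRect(Q[:,:2].astype(np.float32)*1000); print('tray',n,w.sum(),np.round(r[0],1),np.round(r[1],1),round(r[2],1),np.median(Q[:,2]).round(4))
for n,(u,v) in dict(bottle=(329,208),tin=(234,207),ring=(424,203),table=(300,230)).items(): print(n,P[v,u].round(3))
E
```

```text
round h 667 [443.5 349.5] [ 49.9 133.7] 20.9 [443.  348.6  24. ] 0.0294
round dark 601 [375.8 192.1] [439.9 103.5] 65.8 [442.7 345.4  29.6] 0.03
shield h 792 [458.5 119. ] [ 42.4 145.6] 3.9 [459.8 118.9  23.1] 0.0296
shield dark 689 [458.2 117.5] [ 41.7 142.8] 4.4 [461.1 113.1  22.8] 0.0298
slim h 573 [ 426.7 -126. ] [ 30.3 134.2] 23.2 [ 426.2 -124.5   23.3] 0.0294
slim dark 517 [ 426.5 -126.7] [ 29.5 133. ] 23.4 [ 427.1 -127.1   23.4] 0.0294
square h 882 [ 431.8 -342.4] [ 44.1 142.4] 17.7 [ 431.7 -340.6   23.5] 0.0288
square dark 853 [ 362.8 -191.5] [ 56.5 474.5] 24.5 [ 430.4 -338.4   31.3] 0.0294
dround h 632 [648.6 356.8] [133.4  50.9] 85.6 [648.6 355.8  27.5] 0.0331
dround dark 557 [481.6 187.2] [591.1  94.1] 44.7 [648.  353.3  29.5] 0.0332
dshield h 749 [663.5 124.4] [152.5  47.7] 80.8 [663.  120.   26.6] 0.0332
dshield dark 694 [484.7  43.1] [478.6 130.5] 22.3 [659.6 117.7  37.8] 0.0338
dslim h 523 [ 654.4 -123.8] [ 30.9 133.8] 1.1 [ 654.4 -123.2   27.1] 0.0329
dslim dark 475 [478.6 -38. ] [122.1 475.1] 63.7 [ 652.1 -124.7   33.9] 0.0332
dsquare h 821 [ 650.3 -348.6] [143.2  46.3] 86.6 [ 650.2 -346.9   27.1] 0.033
dsquare dark 789 [ 486.8 -169.8] [121.5 604.1] 42.3 [ 648.  -345.5   34.2] 0.0331
tray round 2297 [615.2 361.4] [175.7 152. ] 84.4 0.0046
tray shield 2241 [627.2 124.7] [175.3 151.5] 85.2 0.0045
tray slim 2461 [ 620.3 -125.3] [153.9 175. ] 1.8 0.0039
tray square 2161 [ 615.5 -346.8] [175.8 152.5] 85.7 0.0039
bottle [ 0.416 -0.     0.061]
tin [0.426 0.24  0.016]
ring [ 0.436 -0.242  0.014]
table [0.369 0.073 0.001]
```

View pics/cl.png

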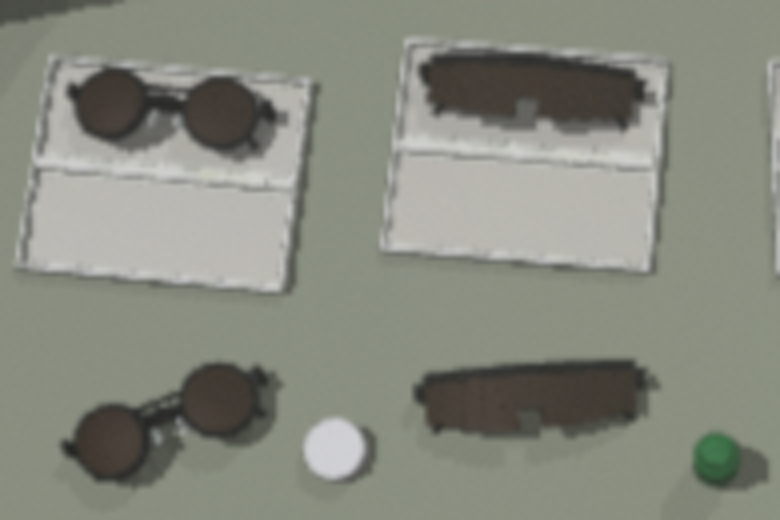

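View pics/cr.png

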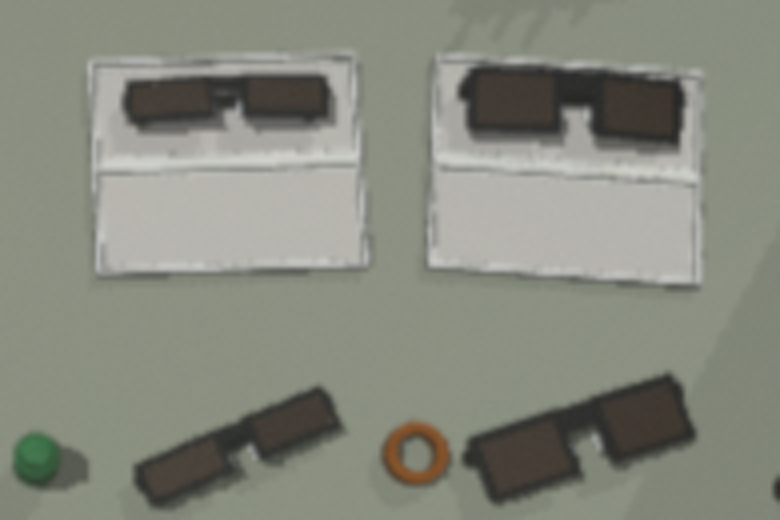

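The crop confirms the styles: round, shield, slim and square from left to right, each below its matching tray, with all brows towards +x like the displays. Next I'll fit the tray frames and pair poses.

```bash
cat >> h.py <<'E'
from scipy.optimize import minimize
def ortho(c,z,x0,x1,y0,y1,s=1000):
    "rectify to plane z: row=(x-x0)*s, col=(y-y0)*s"
    X,Y=np.meshgrid(np.arange(x0,x1,1/s),np.arange(y0,y1,1/s),indexing='ij')
    p=(np.stack([X,Y,np.full_like(X,z)],-1)-np.array(c['position']))@att(c)
    K=np.array(c['K']);u=K[0,0]*p[...,0]/-p[...,2]+K[0,2];v=K[1,1]*-p[...,1]/-p[...,2]+K[1,2]
    return cv2.remap(c['pixels'],u.astype(np.float32),v.astype(np.float32),cv2.INTER_LINEAR)
def fitrect(mask,x0,y0,L,W,g):
    "fit L(x) x W(y) mm rectangle to mask, g=(x,y mm,deg) -> best"
    ii,jj=np.mgrid[:mask.shape[0],:mask.shape[1]];X=x0*1000+ii;Y=y0*1000+jj;m=mask>0
    def f(q):
        a=np.radians(q[2]);dx=X-q[0];dy=Y-q[1];u=abs(dx*np.cos(a)+dy*np.sin(a))-L/2;v=abs(-dx*np.sin(a)+dy*np.cos(a))-W/2
        w=1/(1+np.exp(np.clip(np.maximum(u,v)/1.,-30,30)));return (w*(1-m)+(1-w)*m).sum()
    r=minimize(f,g,method='Nelder-Mead',options=dict(initial_simplex=[g,[g[0]+6,g[1],g[2]],[g[0],g[1]+6,g[2]],[g[0],g[1],g[2]+4]]));return r.x,r.fun
def goto(x,y,z,psi):
    "remaining shift in m and turn in deg; psi = angle of the closing line"
    o=ctrl.get_obs();p=o['ee_pos'];a=np.degrees(o['eef_rot'][2])-90
    d=(psi-a+90)%180-90
    print('at',np.round(p,4),'psi',round((a+90)%180-90,2),'go',np.round(np.array([x,y,z])-p,4),'turn',round(d,2),'w',round(o['grip_width'],4),'F',np.round(o['force'],1),'t',round(o['time_s'],2))
E
python3 - <<'E'
from h import *
c=dict(np.load('/tmp/top.npz'))
for n,g in dict(round=(615,361,-5.),shield=(627,125,-4.8),slim=(620,-125,1.5),square=(615.5,-347,-4.2)).items():
    x0,y0=g[0]/1000-.1,g[1]/1000-.115
    im=ortho(c,.006,x0,x0+.2,y0,y0+.23)
    h=cv2.cvtColor(im,cv2.COLOR_RGB2HSV); m=((h[...,2]>150)&(h[...,1]<28)).astype(np.uint8)
    m=cv2.morphologyEx(m,cv2.MORPH_OPEN,np.ones((3,3)))
    cs=max(cv2.findContours(m,0,2)[0],key=cv2.contourArea); m[:]=0; cv2.fillPoly(m,[cv2.convexHull(cs)],1)
    q,f=fitrect(m,x0,y0,146,176,list(g)); a=np.radians(q[2]); print('tray',n,q.round(1),f.round(),m.sum(),'origin',(q[:2]-37.5*np.array([np.cos(a),np.sin(a)])).round(1))
for n,g,L,W in (('round',(443,349,21.),50,136),('shield',(459,119,4.),41,150),('slim',(427,-126,23.),30,136),('square',(432,-342,18.),44,146)):
    x0,y0=g[0]/1000-.06,g[1]/1000-.09
    im=ortho(c,.026,x0,x0+.12,y0,y0+.18); m=(im.max(2)<85).astype(np.uint8)
    q,f=fitrect(m,x0,y0,L,W,list(g)); print('pair',n,q.round(1),f.round(),m.sum(),L*W)
goto(.445,.350,.1,21.5)
E
```

```text
tray round [612.6 361.2  -4.8] 1296.0 25478 origin [575.3 364.3]
tray shield [621.8 125.6  -4.7] 2100.0 24592 origin [584.4 128.7]
tray slim [ 619.9 -125.6    1.2] 1398.0 26622 origin [ 582.4 -126.3]
tray square [ 610.7 -348.    -4.2] 1520.0 25172 origin [ 573.3 -345.3]
pair round [441.7 343.9  21.6] 2225.0 4868 6800
pair shield [458.  116.1   3.3] 1059.0 5620 6150
pair slim [ 424.9 -125.9   23.3] 771.0 3870 4080
pair square [ 430.  -340.    17.7] 1160.0 5751 6424
at [0.176  0.5209 0.205 ] psi 71.33 go [ 0.269  -0.1709 -0.105 ] turn -49.83 w 0.0941 F [-0.2  0.1  0.1] t 0.1
```

```bash
cat >> h.py <<'E'
def px(c,u,v,z):
    K=np.array(c['K']);d=att(c)@np.array([(u-K[0,2])/K[0,0],-(v-K[1,2])/K[1,1],-1]);p=np.array(c['position'])
    return (p+d*(z-p[2])/d[2])[:2]*1000
E
python3 - <<'E'
from h import *
c=dict(np.load('/tmp/top.npz'))
def cr(o,pts,z): return np.array([px(c,o+u/4-.375,95+v/4-.375,z) for u,v in pts])
for n,o,p in (('round',150,[(15,268),(285,292),(313,82),(50,57)]),('shield',150,[(380,250),(653,272),(668,62),(405,38)]),('slim',320,[(97,273),(368,267),(355,55),(90,62)]),('square',320,[(428,268),(699,287),(703,72),(434,53)])):
    q=cr(o,p,.008); e=q[2]+q[3]-q[0]-q[1]; f=q[0]+q[3]-q[1]-q[2]
    a=np.degrees(np.arctan2(-f[0],f[1])); ex=np.array([np.cos(np.radians(a)),np.sin(np.radians(a))])
    print(n,'L',np.linalg.norm(e)/2,'W',np.linalg.norm(f)/2,'yaw',a,'o',q.mean(0)-37.5*ex,(q[0]+q[1])/2+35.5*ex)
for n,o,p in (('round',150,[(112,442),(219,399)]),('square',320,[(466,460),(674,375),(693,437),(497,502)]),('slim',320,[(135,466),(322,387),(344,428),(155,507)]),('shield',150,[(418,390),(650,376)])):
    q=cr(o,p,.026); print(n,q.mean(0),q.round(0).tolist())
E
```

```text
round L 144.5285424635336 W 177.03584152558912 yaw -5.617406963796884 o [574.12419104 363.98842096] [574.83659033 363.71215898]
shield L 144.92776784998418 W 177.01218205655718 yaw -5.302729276171862 o [586.50798757 127.01860659] [586.9432242  125.80500272]
slim L 144.39871415202626 W 175.34160096899544 yaw 1.2643487082275484 o [ 579.53933977 -126.97973087] [ 580.34215247 -127.06582598]
square L 146.70136228225041 W 175.63803902691623 yaw -4.4093378491194555 o [ 575.03292013 -343.93364152] [ 574.67651461 -343.99507476]
round [443.31911989 346.88588162] [[430.0, 380.0], [457.0, 314.0]]
square [ 427.44595366 -342.01974345] [[417.0, -269.0], [471.0, -402.0], [431.0, -411.0], [390.0, -287.0]]
slim [ 425.60366302 -127.33108627] [[414.0, -62.0], [464.0, -180.0], [437.0, -193.0], [388.0, -74.0]]
shield [466.93025857 114.77320525] [[463.0, 188.0], [471.0, 42.0]]
```

Call:
{"op": "carry_out", "data": {
  "motion": "0.02 -0.01 0 0 0 -4 0; 0.03 -0.017 0 0 0 -5 0; 0.03 -0.02 0 0 0 -5 0; 0.03 -0.02 0 0 0 -5 0; 0.03 -0.02 0 0 0 -5 0; 0.03 -0.02 0 0 0 -5 0; 0.03 -0.02 0 0 0 -5 0; 0.03 -0.02 0 0 0 -5 0; 0.02 -0.013 0 0 0 -5 0; 0.019 -0.011 0 0 0 -5.8 0; 0 0 -0.03 0 0 0 0; 0 0 -0.03 0 0 0 0; 0 0 -0.03 0 0 0 0; 0 0 -0.015 0 0 0 0; 0 0 0 0 0 0 0; 0 0 0 0 0 0 0",
  "grip_force": 8
}}

```text
time_s: 1.43
ee_pos: [0.4449, 0.35, 0.1003]
eef_rot: [-3.14, 0.0, 1.947]
force: [0.7, 0.2, 0.6]
grip_width: 0.0941
grip_force: 0.0
```

```bash
python3 - <<'E'
from h import *
c=cam('top'); d=cam('side')
a=cv2.resize(c['pixels'][150:250,140:270],None,fx=4,fy=4,interpolation=cv2.INTER_CUBIC)
b=cv2.resize(d['pixels'][85:185,165:235],None,fx=4,fy=4,interpolation=cv2.INTER_CUBIC)
save('a1.png',np.hstack([a,b])[:, :800])
E
```

```text
(no output)
```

View pics/a1.png

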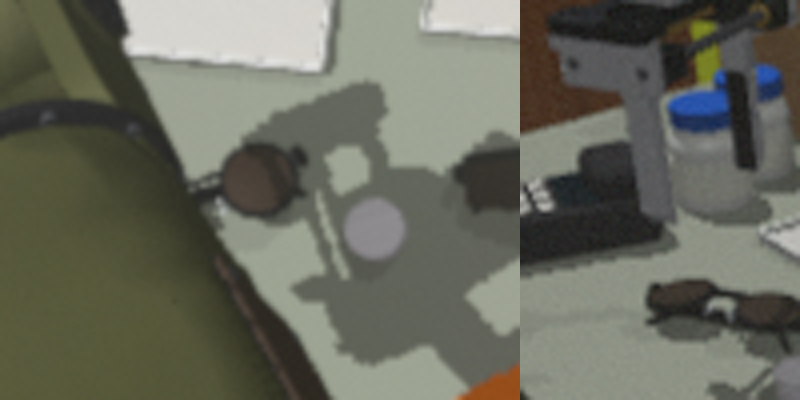

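The top view is mostly hidden by the arm. The side crop shows the fingers straddling the round pair's bridge (pair at about (720,300) in the crop), so I'm going down.

Call:
{"op": "carry_out", "data": {
  "motion": "0 -0.0015 -0.02 0 0 0 0; 0 0 -0.025 0 0 0 0; 0 0 -0.02 0 0 0 0; 0 0 -0.014 0 0 0 0; 0 0 -0.010 0 0 0 0; 0 0 0 0 0 0 0; 0 0 0 0 0 0 100; 0 0 0 0 0 0 140; 0 0 0 0 0 0 170; 0 0 0 0 0 0 190; 0 0 0 0 0 0 205; 0 0 0 0 0 0 215; 0 0 0 0 0 0 225; 0 0 0 0 0 0 235; 0 0 0 0 0 0 255; 0 0 0 0 0 0 255; 0 0 0 0 0 0 255",
  "grip_force": 8
}}

```text
time_s: 2.95
ee_pos: [0.445, 0.3486, 0.0114]
eef_rot: [-3.142, 0.0, 1.947]
force: [0.2, 0.1, -0.1]
grip_width: 0.0267
grip_force: 8.0
```

Call:
{"op": "carry_out", "data": {
  "motion": "0 0 0.01 0 0 0 255; 0 0 0.02 0 0 0 255; 0 0 0.02 0 0 0 255; 0.01 0.001 0.01 0 0 -2 255; 0.02 0.002 0 0 0 -4 255; 0.025 0.003 0 0 0 -5 255; 0.025 0.003 0 0 0 -5 255; 0.025 0.003 0 0 0 -5 255; 0.0165 0.002 0 0 0 -4 255; 0.01 0.0013 0 0 0 -1.8 255; 0 0 0 0 0 0 255; 0 0 0 0 0 0 255"
}}

```text
time_s: 3.95
ee_pos: [0.5764, 0.3637, 0.0716]
eef_rot: [-3.141, 0.0, 1.48]
force: [0.6, -0.4, 0.2]
grip_width: 0.0269
grip_force: 8.0
```

```bash
python3 - <<'E'
from h import *
goto(.5765,.3639,.0155,-5.2)
c=cam('top'); d=cam('side')
a=cv2.resize(c['pixels'][100:200,140:270],None,fx=3,fy=3,interpolation=cv2.INTER_CUBIC)
b=cv2.resize(d['pixels'][85:185,200:330],None,fx=3,fy=3,interpolation=cv2.INTER_CUBIC)
save('a2.png',np.hstack([a,b]))
E
```

```text
at [0.5764 0.3637 0.0716] psi -5.21 go [ 0.0001  0.0002 -0.0561] turn 0.01 w 0.0269 F [ 0.6 -0.4  0.2] t 3.95
```

View pics/a2.png

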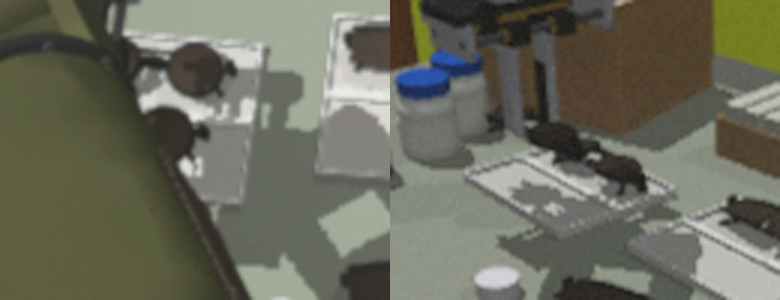

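The held pair hangs over the near place (right lens at (165,135), display lens at (197,70)). I'm lowering gently.

Call:
{"op": "carry_out", "data": {
  "motion": "0 0 -0.015 0 0 0 255; 0 0 -0.015 0 0 0 255; 0 0 -0.012 0 0 0 255; 0 0 -0.006 0 0 0 255; 0 0 -0.004 0 0 0 255; 0 0 -0.002 0 0 0 255; 0 0 -0.001 0 0 0 255; 0 0 -0.001 0 0 0 255; 0 0 0 0 0 0 255; 0 0 0 0 0 0 255"
}}

```text
time_s: 4.88
ee_pos: [0.5767, 0.3639, 0.0159]
eef_rot: [3.141, -0.0, 1.479]
force: [0.2, 0.6, -0.7]
grip_width: 0.027
grip_force: 8.0
```

Call:
{"op": "carry_out", "data": {
  "motion": "0 0 -0.0005 0 0 0 255; 0 0 0 0 0 0 178; 0 0 0 0 0 0 170; 0 0 0 0 0 0 160; 0 0 0 0 0 0 155; 0 0 0 0 0 0 155; 0 0 0 0 0 0 155; 0 0 0.01 0 0 0 155; 0 0 0.025 0 0 0 155; 0 0 0.03 0 0 0 100; -0.01 -0.02 0.02 0 0 1 0; -0.015 -0.03 0 0 0 1 0; -0.015 -0.03 0 0 0 1 0; -0.015 -0.03 0 0 0 1 0; -0.015 -0.03 0 0 0 1 0; -0.015 -0.03 0 0 0 1 0; -0.015 -0.03 0 0 0 1 0; -0.01 -0.025 0 0 0 1 0; -0.0087 -0.021 0 0 0 0.9 0; 0 0 0 0 0 0 0"
}}

```text
time_s: 6.55
ee_pos: [0.4569, 0.1153, 0.1008]
eef_rot: [3.141, 0.0, 1.633]
force: [0.4, 0.4, -0.1]
grip_width: 0.0939
grip_force: 0.0
```

```bash
python3 - <<'E'
from h import *
goto(.4578,.118,.011,3.7)
c=cam('top')
P=cloud(c);Q=P[125:165,155:235].reshape(-1,3);m=(Q[:,2]>.018)&(Q[:,2]<.045)&(Q[:,0]<.62)
r=cv2.minAreaRect(Q[m,:2].astype(np.float32)*1000);print(r,m.sum(),np.percentile(Q[m,2],[50,98]))
save('a3.png',cv2.resize(c['pixels'][95:225,150:345],None,fx=4,fy=4,interpolation=cv2.INTER_CUBIC))
E
```

```text
at [0.4569 0.1153 0.1008] psi 3.57 go [ 0.0009  0.0027 -0.0898] turn 0.13 w 0.0939 F [ 0.4  0.4 -0.1] t 6.55
((574.0480346679688, 362.31671142578125), (72.13345336914062, 127.2332992553711), 13.505318641662598) 644 [0.02791836 0.03308662]
```

View pics/a3.png

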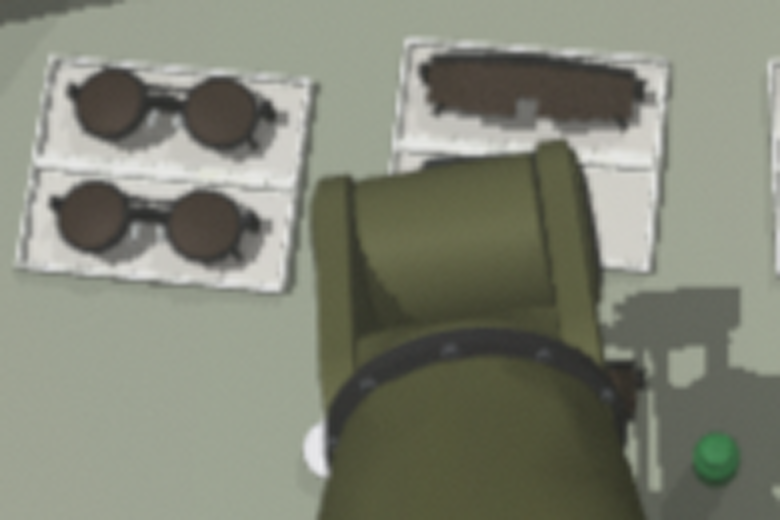

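The round pair lies centred and straight in its place (lenses at (95,217) and (205,225)), which agrees with the tray corners after parallax. Next is the shield.

Call:
{"op": "carry_out", "data": {
  "motion": "0.001 0.0022 -0.02 0 0 0 0; 0 0 -0.025 0 0 0 0; 0 0 -0.02 0 0 0 0; 0 0 -0.015 0 0 0 0; 0 0 -0.01 0 0 0 0; 0 0 0 0 0 0 60; 0 0 0 0 0 0 90; 0 0 0 0 0 0 110; 0 0 0 0 0 0 125; 0 0 0 0 0 0 140; 0 0 0 0 0 0 155; 0 0 0 0 0 0 175; 0 0 0 0 0 0 255; 0 0 0 0 0 0 255; 0 0 0 0 0 0 255"
}}

```text
time_s: 7.85
ee_pos: [0.4589, 0.1201, 0.0101]
eef_rot: [3.141, 0.0, 1.634]
force: [-0.4, 0.1, 2.9]
grip_width: 0.0409
grip_force: 8.0
```

Call:
{"op": "carry_out", "data": {
  "motion": "0 0 0.01 0 0 0 255; 0 0 0.02 0 0 0 255; 0 0 0.02 0 0 0 255; 0.01 0.001 0.01 0 0 -1 255; 0.02 0.0015 0 0 0 -1.5 255; 0.025 0.0015 0 0 0 -1.5 255; 0.025 0.0015 0 0 0 -1.5 255; 0.025 0.0015 0 0 0 -1.5 255; 0.0141 0.0015 0 0 0 -1 255; 0.007 0.0014 0 0 0 -0.6 255; 0 0 0 0 0 0 255; 0 0 0 0 0 0 255; 0 0 0 0 0 0 255"
}}

```text
time_s: 8.93
ee_pos: [0.5841, 0.13, 0.0701]
eef_rot: [-3.141, 0.0, 1.485]
force: [-0.4, -0.3, -0.2]
grip_width: 0.0412
grip_force: 8.0
```

```bash
python3 - <<'E'
from h import *
goto(.585,.130,.0145,-5)
c=cam('top'); d=cam('side')
a=cv2.resize(c['pixels'][95:185,230:340],None,fx=3.6,fy=3.6,interpolation=cv2.INTER_CUBIC)
b=cv2.resize(d['pixels'][95:185,265:375],None,fx=3.6,fy=3.6,interpolation=cv2.INTER_CUBIC)
save('a4.png',np.hstack([a,b]))
E
```

```text
at [0.5841 0.13   0.0701] psi -4.93 go [ 0.0009  0.     -0.0556] turn -0.07 w 0.0412 F [-0.4 -0.3 -0.2] t 8.93
```

View pics/a4.png

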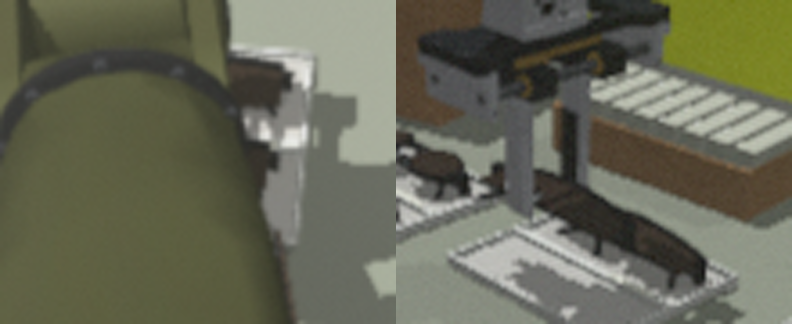

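The side crop shows the shield held level over its tray. I'm lowering it.

Call:
{"op": "carry_out", "data": {
  "motion": "0.0009 0 -0.015 0 0 0 255; 0 0 -0.015 0 0 0 255; 0 0 -0.012 0 0 0 255; 0 0 -0.006 0 0 0 255; 0 0 -0.004 0 0 0 255; 0 0 -0.002 0 0 0 255; 0 0 -0.001 0 0 0 255; 0 0 0 0 0 0 255; 0 0 0 0 0 0 255"
}}

```text
time_s: 9.78
ee_pos: [0.5861, 0.13, 0.0154]
eef_rot: [3.141, -0.0, 1.484]
force: [-0.5, 1.0, 0.4]
grip_width: 0.0409
grip_force: 8.0
```

Call:
{"op": "carry_out", "data": {
  "motion": "0 0 -0.001 0 0 0 255; 0 0 0 0 0 0 138; 0 0 0 0 0 0 130; 0 0 0 0 0 0 120; 0 0 0 0 0 0 115; 0 0 0 0 0 0 115; 0 0 0.01 0 0 0 115; 0 0 0.025 0 0 0 115; 0 0 0.03 0 0 0 80; -0.01 -0.02 0.02 0 0 2.5 0; -0.02 -0.03 0 0 0 3.5 0; -0.02 -0.03 0 0 0 3.5 0; -0.02 -0.03 0 0 0 3.5 0; -0.02 -0.03 0 0 0 3.5 0; -0.02 -0.03 0 0 0 3.5 0; -0.02 -0.03 0 0 0 3.5 0; -0.02 -0.03 0 0 0 3.5 0; -0.01 -0.0265 0 0 0 1.2 0; 0 0 0 0 0 0 0; 0 0 0 0 0 0 0"
}}

```text
time_s: 11.45
ee_pos: [0.4258, -0.1275, 0.0998]
eef_rot: [3.141, 0.001, 1.974]
force: [-0.0, -0.7, 0.3]
grip_width: 0.0938
grip_force: 0.0
```

```bash
python3 - <<'E'
from h import *
goto(.426,-.1265,.011,23.2)
c=cam('top')
save('a5.png',cv2.resize(c['pixels'][95:225,230:425],None,fx=4,fy=4,interpolation=cv2.INTER_CUBIC))
E
```

```text
at [ 0.4258 -0.1275  0.0998] psi 23.07 go [ 0.0002  0.001  -0.0888] turn 0.13 w 0.0938 F [-0.  -0.7  0.3] t 11.45
```

View pics/a5.png

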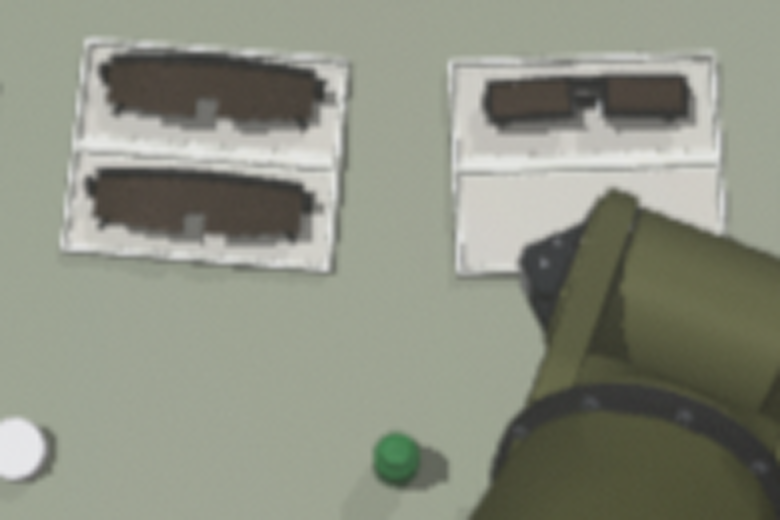

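The shield lies straight and centred (about (200,205), one place pitch from its display at (212,88)), and the bottle and tin are undisturbed. Next is the slim pair.

Call:
{"op": "carry_out", "data": {
  "motion": "0 0.0005 -0.02 0 0 0 0; 0 0 -0.025 0 0 0 0; 0 0 -0.02 0 0 0 0; 0 0 -0.014 0 0 0 0; 0 0 -0.01 0 0 0 0; 0 0 0 0 0 0 60; 0 0 0 0 0 0 90; 0 0 0 0 0 0 120; 0 0 0 0 0 0 140; 0 0 0 0 0 0 155; 0 0 0 0 0 0 165; 0 0 0 0 0 0 175; 0 0 0 0 0 0 190; 0 0 0 0 0 0 255; 0 0 0 0 0 0 255; 0 0 0 0 0 0 255"
}}

```text
time_s: 12.83
ee_pos: [0.4259, -0.1261, 0.01]
eef_rot: [3.142, 0.0, 1.976]
force: [0.0, 0.2, 0.0]
grip_width: 0.0299
grip_force: 8.0
```

Call:
{"op": "carry_out", "data": {
  "motion": "0 0 0.01 0 0 0 255; 0 0 0.02 0 0 0 255; 0 0 0.02 0 0 0 255; 0.0106 0 0.01 0 0 -2 255; 0.025 0 0 0 0 -4 255; 0.03 0 0 0 0 -4 255; 0.03 0 0 0 0 -4 255; 0.03 0 0 0 0 -4 255; 0.02 0 0 0 0 -3 255; 0.01 0 0 0 0 -0.9 255; 0 0 0 0 0 0 255; 0 0 0 0 0 0 255; 0 0 -0.015 0 0 0 255; 0 0 -0.015 0 0 0 255; 0 0 -0.01 0 0 0 255; 0 0 -0.004 0 0 0 255; 0 0 0 0 0 0 255; 0 0 0 0 0 0 255"
}}

```text
time_s: 14.33
ee_pos: [0.5814, -0.1261, 0.0265]
eef_rot: [3.141, 0.0, 1.594]
force: [0.3, 0.3, -0.5]
grip_width: 0.0301
grip_force: 8.0
```

```bash
python3 - <<'E'
from h import *
goto(.5815,-.1267,.0142,1.3)
E
```

```text
at [ 0.5814 -0.1261  0.0265] psi 1.34 go [ 0.0001 -0.0006 -0.0123] turn -0.04 w 0.0301 F [ 0.3  0.3 -0.5] t 14.33
```

Call:
{"op": "carry_out", "data": {
  "motion": "0 -0.0005 -0.005 0 0 0 255; 0 0 -0.004 0 0 0 255; 0 0 -0.002 0 0 0 255; 0 0 -0.001 0 0 0 255; 0 0 0 0 0 0 255; 0 0 0 0 0 0 255"
}}

```text
time_s: 14.83
ee_pos: [0.5815, -0.1265, 0.0139]
eef_rot: [3.142, -0.0, 1.594]
force: [-0.0, -0.7, -1.3]
grip_width: 0.03
grip_force: 8.0
```

Call:
{"op": "carry_out", "data": {
  "motion": "0 0 0 0 0 0 170; 0 0 0 0 0 0 165; 0 0 0 0 0 0 158; 0 0 0 0 0 0 147; 0 0 0 0 0 0 147; 0 0 0.01 0 0 0 147; 0 0 0.025 0 0 0 147; 0 0 0.03 0 0 0 80; -0.01 -0.02 0.02 0 0 2 0; -0.02 -0.03 0 0 0 2 0; -0.02 -0.03 0 0 0 2 0; -0.02 -0.03 0 0 0 2 0; -0.02 -0.03 0 0 0 2 0; -0.02 -0.03 0 0 0 2 0; -0.02 -0.025 0 0 0 2 0; -0.021 -0.0203 0 0 0 2.4 0; 0 0 0 0 0 0 0; 0 0 0 0 0 0 0; 0 0 0 0 0 0 0"
}}

```text
time_s: 16.42
ee_pos: [0.4308, -0.3416, 0.0995]
eef_rot: [3.141, 0.0, 1.88]
force: [-0.0, 0.9, -0.6]
grip_width: 0.094
grip_force: 0.0
```

```bash
python3 - <<'E'
from h import *
goto(.4305,-.3418,.011,17.7)
c=cam('top'); d=cam('side')
a=cv2.resize(c['pixels'][95:225,320:450],None,fx=3,fy=3,interpolation=cv2.INTER_CUBIC)
b=cv2.resize(d['pixels'][175:305,385:515],None,fx=3,fy=3,interpolation=cv2.INTER_CUBIC)
save('a6.png',np.hstack([a,b]))
E
```

```text
at [ 0.4308 -0.3416  0.0995] psi 17.69 go [-0.0003 -0.0002 -0.0885] turn 0.01 w 0.094 F [-0.   0.9 -0.6] t 16.42
```

View pics/a6.png

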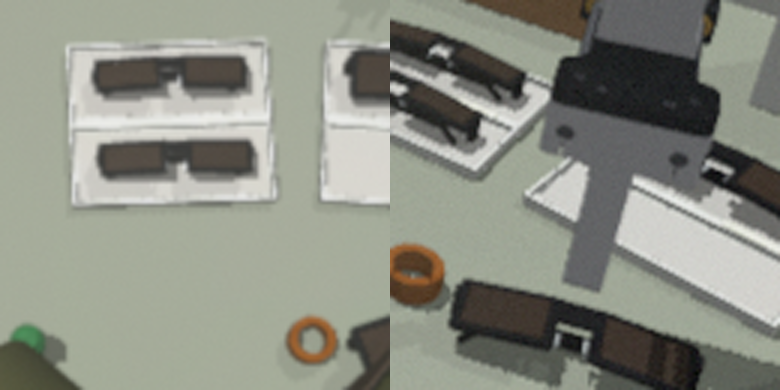

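The slim pair lies straight under its display ((176,157) against (170,74)), and the fingers are above the square pair's bridge. I'm going down.

Call:
{"op": "carry_out", "data": {
  "motion": "0 0 -0.02 0 0 0 0; 0 0 -0.025 0 0 0 0; 0 0 -0.02 0 0 0 0; 0 0 -0.014 0 0 0 0; 0 0 -0.009 0 0 0 0; 0 0 0 0 0 0 50; 0 0 0 0 0 0 80; 0 0 0 0 0 0 100; 0 0 0 0 0 0 115; 0 0 0 0 0 0 125; 0 0 0 0 0 0 135; 0 0 0 0 0 0 150; 0 0 0 0 0 0 255; 0 0 0 0 0 0 255; 0 0 0 0 0 0 255"
}}

```text
time_s: 17.77
ee_pos: [0.4305, -0.3419, 0.0111]
eef_rot: [3.142, 0.0, 1.88]
force: [-0.5, 0.7, 2.6]
grip_width: 0.0438
grip_force: 8.0
```

Call:
{"op": "carry_out", "data": {
  "motion": "0 0 0.01 0 0 0 255; 0 0 0.02 0 0 0 255; 0 0 0.02 0 0 0 255; 0.01 0 0.01 0 0 -2 255; 0.02 -0.001 0 0 0 -4 255; 0.03 -0.001 0 0 0 -4 255; 0.03 -0.0006 0 0 0 -4 255; 0.03 0 0 0 0 -4 255; 0.0138 0 0 0 0 -3 255; 0.01 0 0 0 0 -1 255; 0 0 0 0 0 0 255; 0 0 0 0 0 0 255; 0 0 -0.015 0 0 0 255; 0 0 -0.015 0 0 0 255; 0 0 -0.01 0 0 0 255; 0 0 -0.004 0 0 0 255; 0 0 0 0 0 0 255; 0 0 0 0 0 0 255"
}}

```text
time_s: 19.27
ee_pos: [0.5742, -0.3447, 0.0276]
eef_rot: [3.141, 0.0, 1.496]
force: [0.9, -0.6, -0.6]
grip_width: 0.0439
grip_force: 8.0
```

```bash
python3 - <<'E'
from h import *
goto(.5743,-.3445,.0151,-4.3)
E
```

```text
at [ 0.5742 -0.3447  0.0276] psi -4.27 go [ 0.0001  0.0002 -0.0125] turn -0.03 w 0.0439 F [ 0.9 -0.6 -0.6] t 19.27
```

Call:
{"op": "carry_out", "data": {
  "motion": "0 0 -0.005 0 0 0 255; 0 0 -0.004 0 0 0 255; 0 0 -0.002 0 0 0 255; 0 0 -0.001 0 0 0 255; 0 0 0 0 0 0 255; 0 0 0 0 0 0 255"
}}

```text
time_s: 19.77
ee_pos: [0.5743, -0.3445, 0.0151]
eef_rot: [3.142, 0.0, 1.496]
force: [-0.7, 1.0, 1.9]
grip_width: 0.0441
grip_force: 8.0
```

Call:
{"op": "carry_out", "data": {
  "motion": "0 0 0 0 0 0 132; 0 0 0 0 0 0 126; 0 0 0 0 0 0 118; 0 0 0 0 0 0 108; 0 0 0 0 0 0 108; 0 0 0.01 0 0 0 108; 0 0 0.025 0 0 0 108; 0 0 0.03 0 0 0 108; 0 0 0.03 0 0 0 80; -0.03 0 0.03 0 0 0 0; -0.04 0 0.02 0 0 0 0; -0.04 0 0 0 0 0 0; -0.04 0 0 0 0 0 0; -0.04 0 0 0 0 0 0; -0.04 0 0 0 0 0 0; 0 0 0 0 0 0 0; 0 0 0 0 0 0 0; 0 0 0 0 0 0 0"
}}

```text
time_s: 21.27
ee_pos: [0.348, -0.3448, 0.159]
eef_rot: [3.14, 0.001, 1.496]
force: [1.0, 0.1, 0.4]
grip_width: 0.0941
grip_force: 0.0
```

```bash
python3 - <<'E'
from h import *
c=cam('top'); d=cam('side')
a=cv2.resize(c['pixels'][95:225,150:510],None,fx=2.2,fy=2.2,interpolation=cv2.INTER_CUBIC)
b=cv2.resize(d['pixels'][100:300,190:560],(792,428),interpolation=cv2.INTER_CUBIC)[:310]
save('a7.png',np.vstack([a,b]))
P=cloud(c)
T=dict(round=(575,364,-5.2),shield=(585.5,127.5,-5),slim=(581.5,-126.7,1.3),square=(574.3,-344.5,-4.3))
for n,t in T.items():
    a=np.radians(t[2]);Q=P.reshape(-1,3)*1000;dx=Q[:,0]-t[0];dy=Q[:,1]-t[1];u=dx*np.cos(a)+dy*np.sin(a);v=-dx*np.sin(a)+dy*np.cos(a)
    m=(abs(u)<40)&(abs(v)<88)&(Q[:,2]>20)&(Q[:,2]<45)
    r=cv2.minAreaRect(np.stack([u,v],1)[m].astype(np.float32));print(n,np.round(r[0],1),np.round(r[1],1),round(r[2],1),np.percentile(Q[m,2],[50,98]).round(1))
E
```

```text
round [-1.8 -0.2] [ 48.7 133.5] 0.5 [28.2 33.2]
shield [-1.   0.4] [ 42.3 145.7] 0.7 [27.9 33.4]
slim [-2.  0.] [ 30.8 132.1] 0.0 [27.3 32.7]
square [-2.  -1.5] [ 45.1 141.7] 0.1 [27.5 32.8]
```

View pics/a7.png

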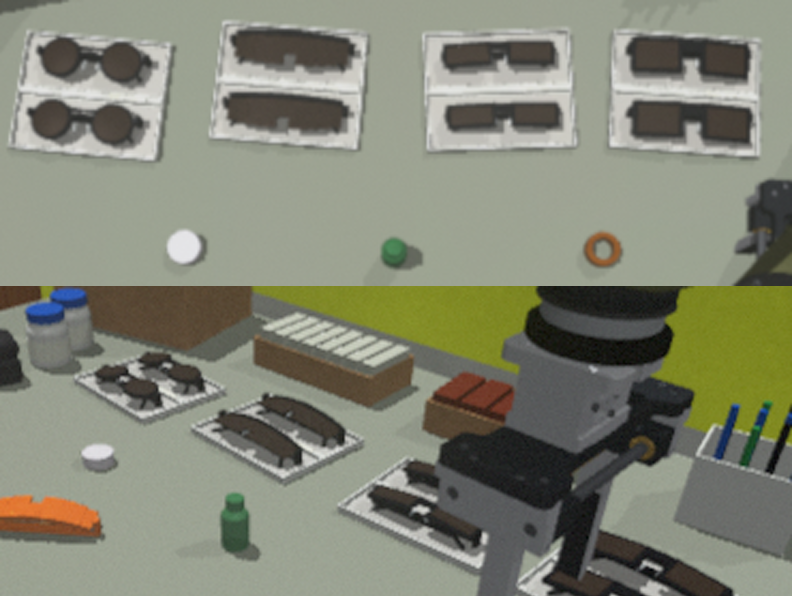

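All four pairs lie flat, straight and centred to within about 2 mm (at (87,120), (286,112), (502,115) and (690,120) in the top crop). The bottle, tin and look-alikes are untouched, so I'm handing in.

```bash
python3 -c "
from station import ctrl
print(ctrl.hand_in())"
```

```text
the job is handed in; nothing more can be done
None
```

All four pairs are in the front places of their matching trays, flat, lenses up and within about 2 mm of centre; the bottle, tin and look-alikes were left alone, and the job was handed in at about 21 s (no verdict was returned).

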